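Clip the work lamp onto the ring stand

TASK

Hang the orange work lamp over the circuit board: press the sprung gate of its snap hook against the front bar of the steel D-ring on the stand until the bar slips inside the hook and the gate snaps shut, then lower the lamp until the ring carries it before letting go (do not drop it onto the ring), and leave it hanging still. Press gently (never more than about 25 N on the ring, which sits on a sliding collar, its exact height found by feel), do not knock the board, and leave the spool, the rubber bush and the flux jar where they are.

Things in the scene. Friction and masses are not known exactly. Their poses are not given: they have to be found in the camera images.
- lamp: Work lamp standing on the bench, 0.17 to 0.34 kg: canister 52 mm across, 62 mm high (black foot, white diffuser, orange cap), steel snap hook rigidly on top, 162 mm high in all. Origin: centre of its underside; z up; x points to the gate side. The hook, of 8 mm round wire, lies in the x-z plane: spine at x = -16 mm, nose and gate at x = 16 mm; 24 mm free inside (x = -12 to 12).
- lamp_grip (a point): Centre of the lamp's orange grip tab, a flat block on the back of the hook: 22 mm along lamp x, 12 mm thick along lamp y (grip it across this, from above), 50 mm high; its top is 162 mm above the lamp's underside. The point lies at lamp x = -29, y = 0, z = 137 mm; axes as the lamp's.
- hook_seat (a point): Point in the crook of the hook where the middle of the ring's bar lies when the lamp hangs: lamp x = 0, y = 0, z = 149 mm (crook's inner top at z = 152 mm); axes as the lamp's.
- hook_nose (a point): Lowest point of the hook's rounded nose, which comes down from the crook on the gate side: lamp x = 16, z = 130 mm. It is rigid: the bar must go in below it. The 6 mm bar passes when it presses on the gate at lamp z = 112 to 125 mm.
- gate_pivot (a point): Pivot of the gate: lamp x = 16, z = 88 mm. Below it a rigid wire at x = 16 goes down to the cap. Once the bar's middle is pushed in to lamp x = 5 to -5 mm, lowering the hook makes the bar slide up past the gate's end; by lamp z = 129 to 132 mm the gate snaps shut below it.
- gate (a joint): Black gate of the snap hook, a rod 7 mm across from the pivot up to just under the nose (z = 129 mm). 0 rad = shut; grows to 0.7 as it swings inward to the spine. Its spring gives 0.05 N m at 0 plus 0.2 N m per rad: pressed 25 to 35 mm above the pivot it opens with about 4 to 9 N; near the pivot it hardly yields.
- stand: Ring stand, fixed: grey foot 90 by 150 by 16 mm, steel column 20 mm across, 278 mm high, black collar 36 mm across, 28 mm high, carrying a level steel D-ring. Origin: at bench level on the column's axis; z up; the ring sticks out along -x. To hook on, the lamp comes from -x with its x axis along the stand's x axis.
- ring_mark (a point): Mid-travel point of the D-ring's front bar: stand x = -58, y = 0, z = 230 mm. Bar 6 mm across, 54 mm long along stand y; 40 mm free behind it, 48 mm between the ring's sides. In plan the bar is truly here, but the collar is clamped anywhere from 18 mm below to 18 mm above this height (not told by this reading); it holds to 80 N.
- board: Green circuit board, 150 by 170 mm, parts up to 26 mm high, fixed on the bench in front of the stand under the ring. Origin: centre of its underside.
- spool: Solder spool standing on the bench, 52 mm across, 42 mm high, blue flanges. Origin: centre of its underside.
- bush: Black rubber bush, a short tube 36 mm across, 35 mm high. Origin: centre of its underside.
- flux: Amber jar of flux with a black cap, 44 mm across, 55 mm high. Origin: centre of its underside.
Mind the look-alikes: they are no part of the job. Of the things that look like the lamp, take the one that is farthest from the robot's base at the start.

How it is judged:
By the outcome, as a careful person would: the job done as asked, in the order asked, and still so for the second after the job is handed in, with the robot touching nothing.
It also fails if it takes over 72 s, if anything falls off the work surface, if the arm or the gripper's body presses on something with over 40 N, if the wrist force passes 120 N, or if a joint passes its speed limit or range.

ROBOT

A 7-joint arm with a two-finger parallel gripper is mounted at the origin on the work surface. World frame = base frame: x ahead of the robot, y to its left, z up, the work surface at z = 0. Lengths are in m, angles in rad, forces in N, time in s.
With the tool pointing down it reaches from about 0.35 to 0.9 m from the base axis. Payload 8.1 kg.
Tool frame: the origin (TCP) lies midway between the tips of the shut fingers; the grasp point (between the pads) lies 19 mm behind it; x points along the fingers, z is the direction in which the jaws open and shut, and the axes are right-handed (so a half turn about x gives the same grasp; the last joint's range is limited). The gripper opens to 92 mm and grips with 3 to 60 N. Pads are 19 mm wide; open, the fingers measure 130 mm over their backs; the gripper's body (75 mm by 190 mm) begins 47 mm behind the grasp point.
Start: joints at [-0.103, 0.434, 0.025, 1.573, -0.012, 1.134, -0.075], TCP at [0.625, -0, 0.227] pointing down, gripper open.
Joint ranges: [-2.62, 2.62], [-0.44, 2.09], [-1.27, 1.32], [0.08, 2.57], [-1.32, 4.46], [0.12, 2], [-2.74, 2.74]. Speed limits (rad/s): [2.22, 2.22, 3.01, 3.01, 3.14, 3.14, 3.14].

INTERFACE

Orientations are given as a rotation vector (axis times angle).
In Python, from cell import arm gives the robot as it stands. The module is installed in compiled form; this text tells all that it offers.
- The arm moves only by the tool move_arm, never from a script. Its argument "steps" is text: rows parted by semicolons, each of 5 numbers parted by spaces: the shift along the tool's x, y, z in m, then the turn about the tool's x in rad, then the closure in counts, from 0 (fully open) to 255 (shut). A call has 1 to 10 rows; each row is the pose to reach, as a shift and turn from the pose commanded when the call began, along the tool's axes at that moment; what a row does not reach only later rows make up. A row lasts 1/12 s, in which the tool goes at most 41.7 mm and 7.16 degrees, less where a joint would pass 70% of its speed; a pose out of reach is approached as far as the arm can. A call with a gripper value outside its range is refused whole. The fingers move at their own pace and stop on an object; "squeeze" is the grip in N (left out, the last holds). Time passes only in rows, so rows that repeat a pose let the fingers close. It gives the time, the measured TCP pose, the force and the opening at its end, in the units of the state.
- arm.observe(): the state, without advancing time (a new reading comes with each control period).
- arm.get_image(name): name is "scene" or "side" or "wrist"; returns a dict with "img" (400x640x3 uint8, blue, green, red), "z_map" (400x640 float32, m along the optical axis (not along the pixel's ray), 0 where there is no reading), "vfov" (degrees; the focal length in pixels is half the picture's height over the tangent of half this angle, whatever the lens; pixels are square), "cx", "cy" (the principal point, pixels), "k1" (the pictures are not rectified: a ray, as slopes to the right and down, at radius r is drawn at 1 + k1 r^2 times it, then the intrinsics apply), "extrinsics" (4x4, takes a point from camera to world coordinates). Camera axes: x right, y up, looking along -z (the intrinsics and any distortion apply to the point x, -y, -z); pixel columns grow to the right and rows downward; lengths in m; the calibration is good to about 2 mm. A picture is of the moment at which its call begins.
- arm.sign_off(): hands the job in, once; it reports no verdict.
The state is a dict: "clock": time; "joints": joint angles; "dq": joint speeds; "joint_efforts": joint torques, N m; "position": TCP position; "ee_rot": TCP orientation; "force": force on the tool from outside, world axes, zero at the start; "ft_torque": the same for the moment, N m; "width": opening from 0.0 (shut) to 1.0 (fully open).
Only numpy, scipy, OpenCV 4.12 (cv2) and the standard library are available. Lean on these libraries where they do the work, as an engineer would, in place of code of your own. Each camera call takes 0.05 s, during which the arm holds its last target.

## Working session

There is one attempt and no reset: what is moved stays moved. The work goes in short steps, Python scripts to look and compute and a tool call to move; the robot and the scene stay as the last step left them, time stands still between calls to the robot, and variables do not carry over. Pictures are saved under pics/ and viewed, and the job is handed in when it is done.

Besides the shell and the picture viewer there is one more tool, called as name(argument=value, ...) on one line, values as JSON. move_arm: Moves the arm, as the interface text tells. Its arguments: {"type":"object","properties":{"steps":{"type":"string"},"squeeze":{"type":"number"}},"required":["steps"]}

```bash
mkdir -p pics; cat > h.py <<'E'
from cell import arm
import numpy as np, cv2
def grab(n):
    d=arm.get_image(n); np.savez('pics/'+n+'_last.npz',**{k:np.array(v) for k,v in d.items()}); return d
def load(n):
    d=np.load('pics/'+n+'_last.npz'); return {k:d[k] for k in d.files}
def K(d):
    f=d['img'].shape[0]/2/np.tan(np.radians(float(d['vfov']))/2); return f,float(d['cx']),float(d['cy']),float(d['k1'])
def pix2w(d,u,v,z=None):
    f,cx,cy,k1=K(d); a=np.array([(u-cx)/f,(v-cy)/f]); s=a.copy()
    for _ in range(30): s=a/(1+k1*(s@s))
    if z is None: z=float(d['z_map'][int(round(v)),int(round(u))])
    p=np.array([s[0]*z,-s[1]*z,-z,1]); return (d['extrinsics']@p)[:3]
def ray(d,u,v):
    o=d['extrinsics'][:3,3]; p=pix2w(d,u,v,1.0); r=p-o; return o,r
def onz(d,u,v,h):
    o,r=ray(d,u,v); return o+r*(h-o[2])/r[2]
def w2pix(d,p):
    f,cx,cy,k1=K(d); c=np.linalg.inv(d['extrinsics'])@np.append(p,1); s=np.array([c[0],-c[1]])/-c[2]; s=s*(1+k1*(s@s)); return s*f+[cx,cy]
def cloud(d):
    f,cx,cy,k1=K(d); H,W=d['z_map'].shape; v,u=np.mgrid[:H,:W]; a=np.stack([(u-cx)/f,(v-cy)/f],-1); s=a.copy()
    for _ in range(30): s=a/(1+k1*(s**2).sum(-1,keepdims=True))
    z=d['z_map']; P=np.stack([s[...,0]*z,-s[...,1]*z,-z,np.ones_like(z)],-1); return (P@d['extrinsics'].T)[...,:3]
def crop(d,name,u0,v0,u1,v1,k):
    cv2.imwrite('pics/'+name,cv2.resize(d['img'][v0:v1,u0:u1],None,fx=k,fy=k,interpolation=cv2.INTER_CUBIC))
E
python3 - <<'E'
from h import *
for n in ['scene','side','wrist']:
    d=grab(n); cv2.imwrite(f'pics/{n}0.png',d['img']); print(n,K(d),d['extrinsics'].round(3).tolist())
print(arm.observe())
E
```

```text
scene (np.float64(505.3591448928374), 321.08124904300865, 196.34333522242676, -0.14349109561711196) [[-0.257, -0.825, 0.503, 1.076], [0.966, -0.227, 0.12, 0.16], [0.015, 0.517, 0.856, 1.131], [0.0, 0.0, 0.0, 1.0]]
side (np.float64(425.14826162240314), 317.3253857005859, 201.26092531357486, -0.00774278792287764) [[0.786, 0.338, -0.517, -0.082], [-0.618, 0.448, -0.647, -0.739], [0.013, 0.828, 0.561, 0.819], [0.0, 0.0, 0.0, 1.0]]
wrist (np.float64(335.2544154651328), 317.54110653321027, 200.52656001045224, -0.025804935515421602) [[1.0, -0.0, 0.001, 0.625], [-0.0, 0.966, 0.258, 0.069], [-0.001, -0.258, 0.966, 0.384], [0.0, 0.0, 0.0, 1.0]]
{'clock': 0.15, 'joints': array([-0.10262446,  0.4351003 ,  0.02501279,  1.57387461, -0.01159114,
        1.1339828 , -0.07511343]), 'dq': array([-0.00019885, -0.00185389,  0.00037863, -0.00242562, -0.00058252,
       -0.00058614,  0.00061631]), 'joint_efforts': array([ 9.13879558e-04, -6.68263149e+01,  9.85680185e-01, -3.14695251e+01,
       -6.03506877e-02,  3.94195947e-02,  8.07748006e-05]), 'position': array([ 6.24622309e-01, -5.66798738e-05,  2.26107692e-01]), 'ee_rot': array([-3.75478475e-05,  1.57200895e+00, -1.77061973e-04]), 'force': array([-0.25139633,  0.29390978,  0.14961688]), 'ft_torque': array([ 0.02129094, -0.02461723, -0.06368125]), 'width': 1.0008911846653952}
```

View pics/scene0.png

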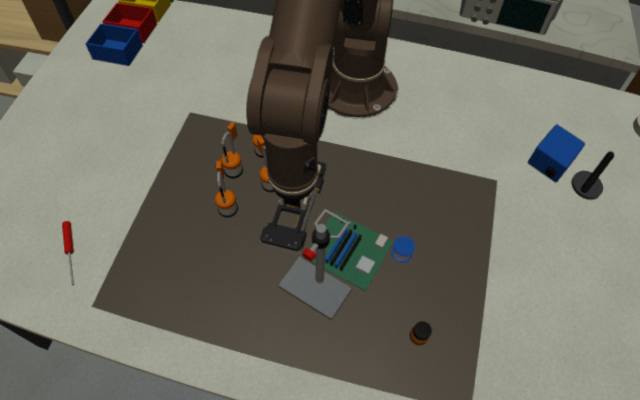

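View pics/side0.png

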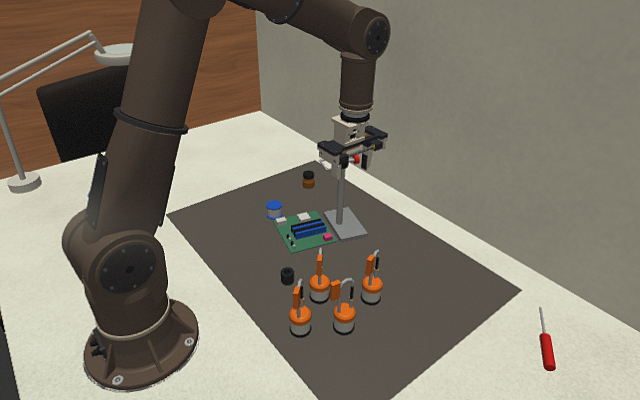

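View pics/wrist0.png

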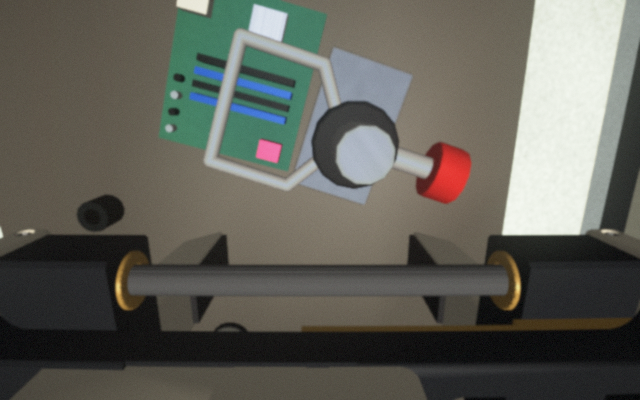

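```bash
python3 - <<'E'
from h import *
d=load('side'); crop(d,'side_c.png',260,230,410,345,5)
for u,v in [(320,281),(372,284),(300,314),(344,312)]:
    p=onz(d,u,v,0.062); print('cap',(u,v),p.round(3),np.hypot(p[0],p[1]).round(3),pix2w(d,u,v).round(3))
s=load('scene'); crop(s,'scene_c.png',205,115,365,235,5)
P=cloud(s)
for u,v in [(226,200),(232,160),(268,178),(259,146)]: print((u,v),P[v,u].round(3))
for nm,(u,v) in dict(col=(321,229),spool=(403,243),flux=(421,329)).items(): print(nm,P[v,u].round(3))
E
```

```text
cap (320, 281) [ 0.402 -0.148  0.062] 0.429 [ 0.395 -0.158  0.074]
cap (372, 284) [ 0.498 -0.235  0.062] 0.551 [ 0.499 -0.234  0.061]
cap (300, 314) [ 0.301 -0.203  0.062] 0.363 [ 0.304 -0.199  0.056]
cap (344, 312) [ 0.384 -0.26   0.062] 0.464 [ 0.387 -0.257  0.057]
(226, 200) [ 0.518 -0.215  0.059]
(232, 160) [ 0.401 -0.242  0.06 ]
(268, 178) [ 0.648 -0.035  0.422]
(259, 146) [ 0.394 -0.163  0.139]
col [0.644 0.058 0.277]
spool [0.51  0.23  0.042]
flux [0.712 0.306 0.054]
```

View pics/side_c.png

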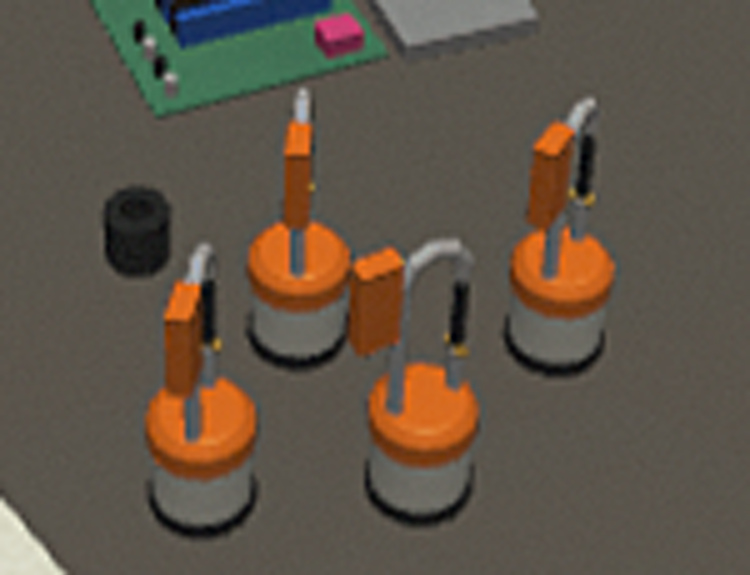

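View pics/scene_c.png

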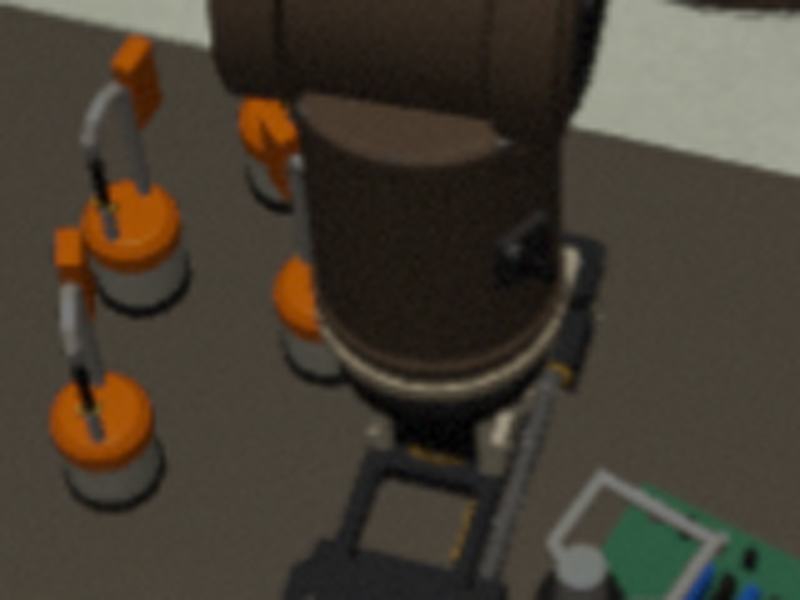

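```bash
python3 - <<'E'
from h import *
for n in ['side','scene']:
    d=load(n); P=cloud(d); I=d['img'].astype(int)
    near=np.hypot(P[...,0]-0.503,P[...,1]+0.23)<0.06
    org=(I[...,2]>120)&(I[...,0]<70)&(I[...,2]-I[...,0]>80)
    m=near&org&(P[...,2]>0.10)&(P[...,2]<.17); print(n,'tab',m.sum(),P[m].mean(0).round(4),P[m].min(0).round(3),P[m].max(0).round(3))
    m=near&(P[...,2]>0.055)&(P[...,2]<.066)&org; print('cap',m.sum(),P[m].mean(0).round(4),P[m].min(0).round(3),P[m].max(0).round(3))
    m=near&(P[...,2]>0.07)&(P[...,2]<.17)&~org; print('hook',m.sum(),P[m].mean(0).round(4))
d=load('wrist');P=cloud(d)
f=lambda u,v:P[v-1:v+2,u-1:u+2].reshape(-1,3).mean(0).round(4)
for u,v in [(225,100),(232,70),(217,130),(238,40),(213,152),(300,50),(245,172),(365,155),(365,170),(440,172)]: print(u,v,f(u,v))
# collar/columntop
m=np.abs(P[...,2]-0.278)<0.004; print('coltop',m.sum(),P[m].mean(0),P[m].min(0),P[m].max(0))
# board
I=d['img'].astype(int); g=(I[...,1]>I[...,2]+25)&(I[...,1]>I[...,0]+20)
cv2.imwrite('pics/w0c.png',cv2.resize(d['img'][:220,60:500],None,fx=1.8,fy=1.8))
z=np.bincount(((P[(P[...,2]>.19)&(P[...,2]<.3)&(P[...,0]<.65)&(P[...,1]>0.02)][:,2])*1000).astype(int)); print([(i,c) for i,c in enumerate(z) if c>50])
E
```

```text
side tab 39 [ 0.4784 -0.237   0.1538] [ 0.469 -0.244  0.114] [ 0.491 -0.23   0.162]
cap 174 [ 0.5041 -0.23    0.059 ] [ 0.482 -0.251  0.055] [ 0.531 -0.203  0.064]
hook 226 [ 0.4946 -0.2328  0.1231]
scene tab 35 [ 0.4838 -0.2322  0.1603] [ 0.475 -0.239  0.156] [ 0.494 -0.223  0.164]
cap 197 [ 0.5142 -0.2191  0.0598] [ 0.487 -0.246  0.055] [ 0.537 -0.198  0.066]
hook 198 [ 0.5075 -0.2222  0.1263]
225 100 [0.5854 0.0735 0.2369]
232 70 [0.5892 0.0854 0.2372]
217 130 [0.5812 0.0611 0.2372]
238 40 [0.5923 0.0968 0.2372]
213 152 [0.5787 0.0516 0.237 ]
300 50 [0.6173 0.0931 0.2363]
245 172 [0.5923 0.0428 0.2371]
365 155 [0.6395 0.0555 0.2778]
365 170 [0.6396 0.0507 0.2778]
440 172 [0.6753 0.0445 0.2465]
coltop 3584 [0.63576284 0.04551549 0.27763416] [ 0.57560091 -0.01114312  0.2740023 ] [0.67348007 0.06502616 0.28199465]
[(233, np.int64(68)), (234, np.int64(327)), (235, np.int64(1026)), (236, np.int64(2200)), (237, np.int64(1483)), (238, np.int64(210)), (246, np.int64(182)), (247, np.int64(1010)), (248, np.int64(1109)), (249, np.int64(199)), (275, np.int64(81)), (276, np.int64(510)), (277, np.int64(1570)), (278, np.int64(703)), (294, np.int64(62)), (295, np.int64(94)), (296, np.int64(155)), (297, np.int64(211)), (298, np.int64(209)), (299, np.int64(224))]
```

View pics/w0c.png

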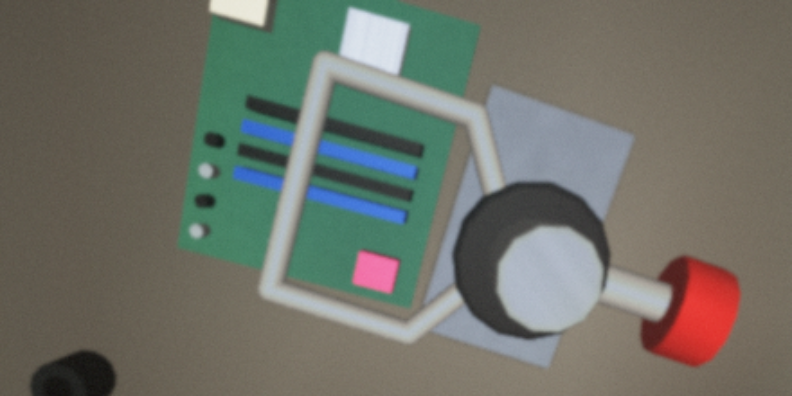

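move_arm(steps="-0.01 -0.03 -0.01 0 0; -0.02 -0.06 -0.03 0 0; -0.03 -0.09 -0.05 -0.1 0; -0.03 -0.12 -0.07 -0.22 0; -0.03 -0.15 -0.09 -0.34 0; -0.03 -0.18 -0.11 -0.46 0; -0.03 -0.21 -0.13 -0.58 0; -0.03 -0.236 -0.145 -0.7 0; -0.03 -0.236 -0.145 -0.82 0; -0.03 -0.236 -0.145 -0.94 0")

```text
clock: 0.98
position: [0.4783, -0.2384, 0.2567]
ee_rot: [-0.734, 1.444, 0.734]
force: [0.5, 1.4, 0.5]
width: 0.999
```

move_arm(steps="0 0 0 -0.12 0; 0 0 0 -0.24 0; 0 0 0 -0.36 0; 0 0 0 -0.48 0; 0 0 0 -0.6 0; 0 0 0 -0.72 0; 0 0 0 -0.84 0; 0 0 0 -0.93 0; 0 0 0 -0.93 0; 0 0 0 -0.93 0")

```text
clock: 1.82
position: [0.4798, -0.2361, 0.2566]
ee_rot: [-1.423, 1.054, 1.424]
force: [-0.2, -0.0, -0.1]
width: 0.997
```

```bash
python3 - <<'E'
from h import *
d=grab('wrist'); cv2.imwrite('pics/w1.png',d['img'])
P=cloud(d); I=d['img'].astype(int); o=arm.observe(); print(o['position'],o['ee_rot'],o['joints'].round(2),o['force'])
near=np.hypot(P[...,0]-0.503,P[...,1]+0.23)<0.06
org=(I[...,2]-I[...,0]>70)
m=near&org&(P[...,2]>0.157)&(P[...,2]<.167)
print('tabtop',m.sum(),P[m].mean(0)); q=P[m][:,:2]
print(cv2.minAreaRect((q*1000).astype(np.float32)))
E
```

```text
[ 0.47982258 -0.23604347  0.25659761] [-1.42319776  1.05465813  1.42378964] [ 0.52  0.28 -0.21  1.74  0.06  1.14  2.16] [-0.04189981  0.67317707 -0.88942393]
tabtop 408 [ 0.48042885 -0.23452021  0.1614086 ]
((481.1712646484375, -234.3157958984375), (22.471294403076172, 11.840706825256348), 17.964872360229492)
```

View pics/w1.png

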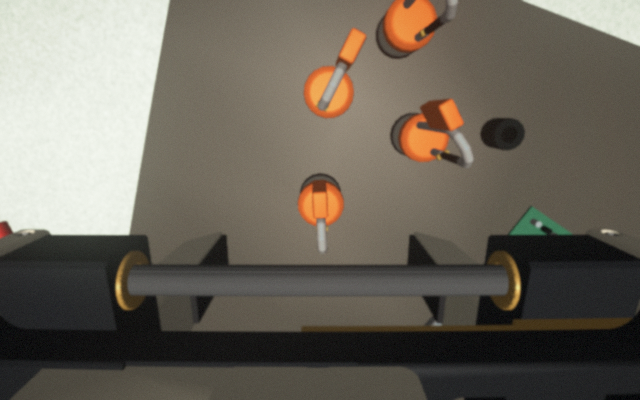

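The target lamp is the one at side (372,288) / wrist (320,205), 0.55 m from the base. The other three are 0.36–0.46 m away. Its tab lies under the open jaws, so I'll descend and grip.

move_arm(steps="0.025 -0.002 0.001 -0.015 0; 0.055 -0.002 0.001 -0.015 0; 0.085 -0.002 0.001 -0.015 0; 0.11 -0.002 0.001 -0.015 0; 0.13 -0.002 0.001 -0.015 0; 0.1375 -0.002 0.001 -0.015 0; 0.1375 -0.002 0.001 -0.015 0; 0.1375 -0.002 0.001 -0.015 120; 0.1375 -0.002 0.001 -0.015 180; 0.1375 -0.002 0.001 -0.015 180", squeeze=10)

```text
clock: 2.7
position: [0.4826, -0.2348, 0.1207]
ee_rot: [-1.438, 1.044, 1.434]
force: [-0.4, -0.8, -0.3]
width: 0.831
```

```bash
python3 - <<'E'
from h import *
d=grab('wrist'); cv2.imwrite('pics/w2.png',d['img']); o=arm.observe(); print(o['position'],o['force'],o['width'])
E
```

```text
[ 0.48245014 -0.23480156  0.12054897] [ 0.54388099 -0.15945871 -0.9965195 ] 0.7914876082587416
```

View pics/w2.png

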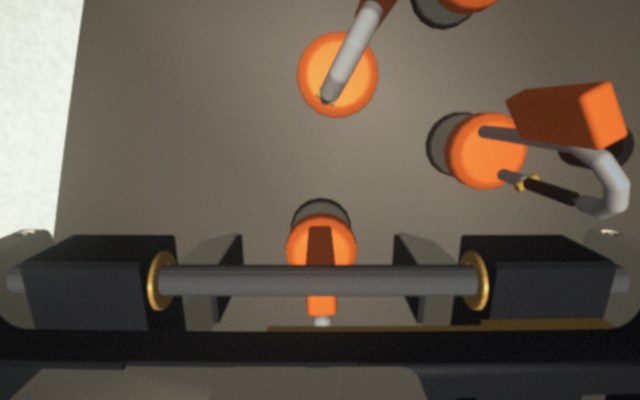

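The tab (col 321) sits between the pads, whose centre is at about 317. Closing.

move_arm(steps="0 0 0 0 200; 0 0 0 0 225; 0 0 0 0 255; 0 0 0 0 255; 0 0 0 0 255; 0 0 0 0 255; 0 0 0 0 255; 0 0 0 0 255; 0 0 0 0 255; 0 0 0 0 255", squeeze=10)

```text
clock: 3.58
position: [0.4816, -0.2344, 0.1192]
ee_rot: [-1.437, 1.044, 1.437]
force: [-0.4, 1.2, 0.1]
width: 0.129
```

move_arm(steps="0 0 0 0 255; 0 0 0 0 255; 0 0 0 0 255; 0 0 0 0 255; 0 0 0 0 255; 0 0 0 0 255", squeeze=40)

```text
clock: 4.08
position: [0.4816, -0.2344, 0.1192]
ee_rot: [-1.437, 1.044, 1.437]
force: [0.0, 0.8, -2.0]
width: 0.13
```

move_arm(steps="-0.015 0 0 0 255; -0.04 0 0 0 255; -0.07 0 0 0 255; -0.1 0 0 0 255; -0.12 -0.005 0.01 0 255; -0.13 -0.015 0.03 0.05 255; -0.13 -0.025 0.055 0.1 255; -0.13 -0.037 0.08 0.15 255; -0.13 -0.05 0.11 0.2 255; -0.13 -0.064 0.14 0.25 255")

```text
clock: 4.92
position: [0.4986, -0.0807, 0.2491]
ee_rot: [-1.253, 1.181, 1.254]
force: [0.7, 0.4, -3.4]
width: 0.126
```

```bash
python3 - <<'E'
from h import *
d=grab('side'); cv2.imwrite('pics/s2.png',d['img']); o=arm.observe(); print(o['position'],o['ee_rot'],o['force'],o['width'])
E
```

```text
[ 0.49968799 -0.07208376  0.24932114] [-1.25368789  1.17440712  1.2581125 ] [ 1.13136131 10.09947137 -2.91528418] 0.12920754876351953
```

View pics/s2.png

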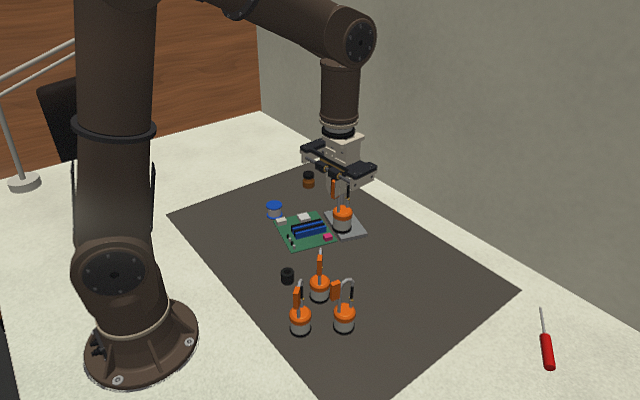

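move_arm(steps="0 -0.003 0.02 0.06 255; 0 -0.006 0.045 0.12 255; 0 -0.01 0.07 0.18 255; 0 -0.014 0.1 0.24 255; 0 -0.018 0.125 0.3 255; 0 -0.022 0.15 0.335 255; 0 -0.025 0.165 0.355 255; 0 -0.027 0.176 0.355 255; 0 -0.027 0.176 0.355 255; 0 -0.027 0.176 0.355 255")

```text
clock: 5.8
position: [0.5147, 0.0953, 0.2489]
ee_rot: [-0.994, 1.333, 0.993]
force: [-0.3, -0.4, -3.3]
width: 0.13
```

```bash
python3 - <<'E'
from h import *
from scipy.spatial.transform import Rotation as R
for n in ['side','scene','wrist']:
    d=grab(n); cv2.imwrite(f'pics/{n}3.png',d['img'])
s=load('side'); crop(s,'side3c.png',280,140,400,230,6)
o=arm.observe(); print(o['position'],o['force'],o['width']); M=R.from_rotvec(o['ee_rot']).as_matrix(); print(M.round(3), np.arctan2(-M[1,1],-M[0,1]))
E
```

```text
[0.51490578 0.09408845 0.24911021] [ 0.41668055 -0.11054948 -2.7386429 ] 0.1280047080409909
[[-0.    -0.957  0.288]
 [-0.001  0.288  0.957]
 [-1.     0.    -0.001]] -0.2925941369150878
```

View pics/side3c.png

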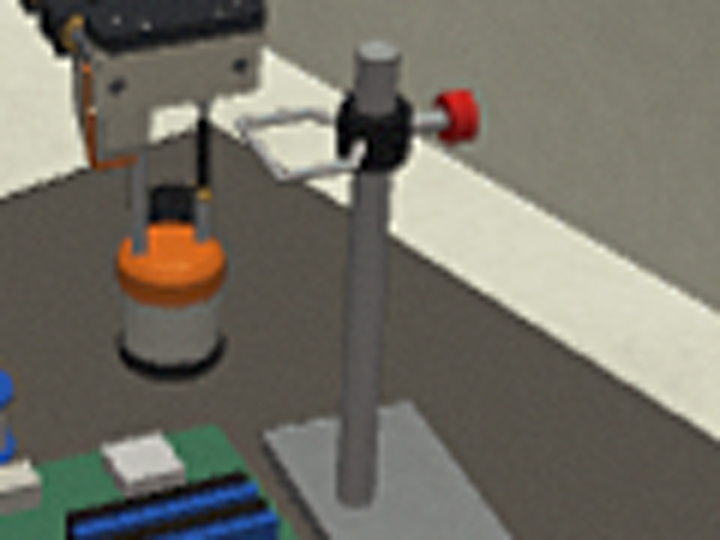

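View pics/scene3.png

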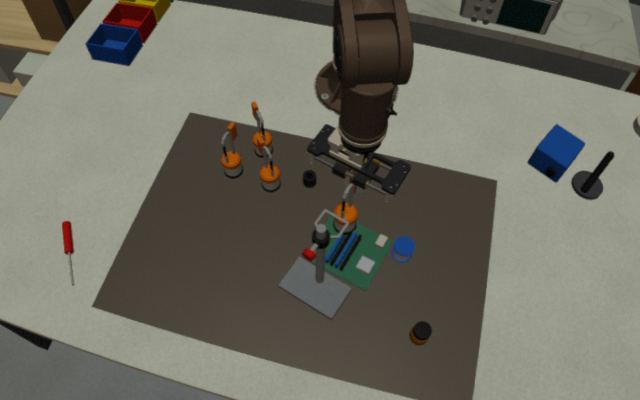

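View pics/wrist3.png

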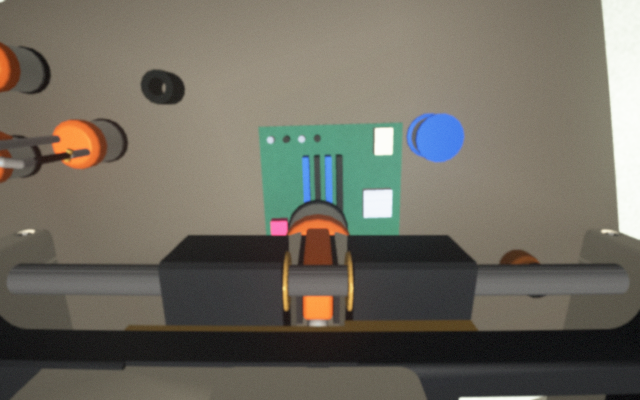

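```bash
python3 - <<'E'
from h import *
s=load('scene'); crop(s,'scene3c.png',300,175,380,235,9)
P=cloud(s)
sx=np.array([.9577,-.2879]);sy=np.array([.2879,.9577]); B=np.array([.5855,.0745])
Q=P[...,:2]-B; X=Q@sx; Y=Q@sy
for (a,b) in [(-.01,.012)]:
    m=(X>a)&(X<b)&(np.abs(Y)<.03)&(P[...,2]>.19)&(P[...,2]<.27); print('bar scene',m.sum(),X[m].mean(),Y[m].min(),Y[m].max(),np.median(P[m][:,2]),np.percentile(P[m][:,2],[5,95]))
m=(X>-.07)&(X<-.012)&(np.abs(Y)<.02)&(P[...,2]>.19)&(P[...,2]<.31)
for r in np.c_[X[m],Y[m],P[m][:,2]][np.argsort(-P[m][:,2])][:30]: print(r.round(4))
sd=load('side');P=cloud(sd);Q=P[...,:2]-B; X=Q@sx; Y=Q@sy
m=(X>-.01)&(X<.012)&(np.abs(Y)<.03)&(P[...,2]>.19)&(P[...,2]<.27); print('bar side',m.sum(),X[m].mean(),np.median(P[m][:,2]),Y[m].min(),Y[m].max())
E
```

```text
bar scene 98 0.002404827664619967 -0.027381909154709234 0.02963620348968101 0.23555755052533395 [0.23204594 0.23774678]
[-0.064  -0.0067  0.3076]
[-0.068  -0.0066  0.3063]
[-0.0678 -0.0062  0.3033]
[-0.0697 -0.0069  0.2968]
[-0.0601 -0.0058  0.2955]
[-0.0622 -0.0114  0.2919]
[-0.0625 -0.0023  0.2917]
[-0.0431  0.002   0.2914]
[-0.0618 -0.0088  0.2909]
[-0.0609 -0.0106  0.2906]
[-0.0317  0.0041  0.2902]
[-0.0615 -0.0062  0.2898]
[-0.0624 -0.0137  0.2898]
[-0.0605 -0.0125  0.2896]
[-0.0618 -0.0018  0.2894]
[-0.0601 -0.0146  0.2884]
[-0.0379  0.0029  0.2883]
[-0.041   0.0034  0.2882]
[-0.042   0.0006  0.2881]
[-0.04    0.0017  0.2881]
[-0.0472  0.0044  0.288 ]
[-0.0638 -0.0051  0.2877]
[-0.0423  0.005   0.2877]
[-0.0444 -0.0008  0.2875]
[-0.0475 -0.0003  0.2873]
[-3.160e-02 -2.000e-04  2.866e-01]
[-0.0327  0.0015  0.2866]
[-0.0367 -0.0008  0.2866]
[-0.0491  0.0012  0.2865]
[-0.0319  0.0042  0.2863]
bar side 31 0.0009677613854449994 0.23355553883036773 -0.02811183147053614 0.024856862261999877
```

View pics/scene3c.png

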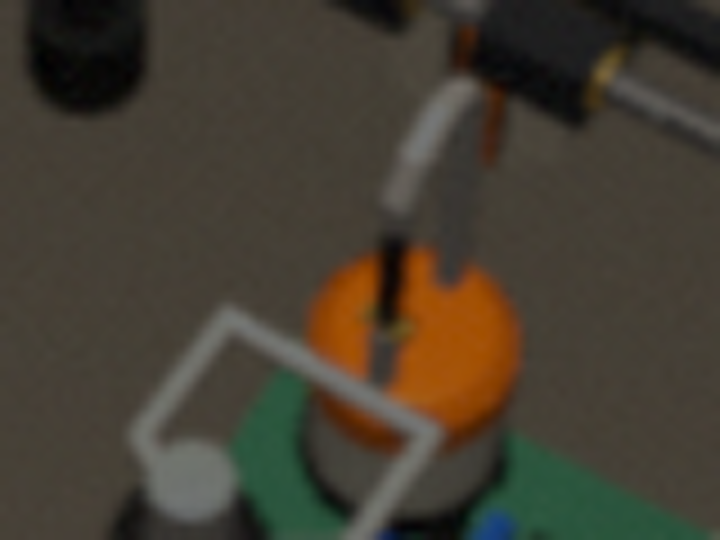

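move_arm(steps="0.004 -0.003 0 0 255; 0.008 -0.007 0 0 255; 0.012 -0.011 0 0 255; 0.0148 -0.014 0 0 255; 0.0148 -0.016 0 0 255; 0.0148 -0.017 0 0 255; 0.0148 -0.017 0 0 255; 0.0148 -0.017 0 0 255")

```text
clock: 6.62
position: [0.5313, 0.0911, 0.2345]
ee_rot: [-0.992, 1.333, 0.992]
force: [-0.7, 0.3, -2.3]
width: 0.127
```

move_arm(steps="0 -0.001 0 0 255; 0 -0.002 0 0 255; 0 -0.003 0 0 255; 0 -0.004 0 0 255; 0 -0.005 0 0 255; 0 -0.006 0 0 255; 0 -0.006 0 0 255; 0 -0.006 0 0 255")

```text
clock: 7.28
position: [0.5367, 0.0893, 0.2344]
ee_rot: [-0.992, 1.333, 0.993]
force: [-1.8, 0.8, -1.4]
width: 0.131
```

move_arm(steps="0 -0.001 0 0 255; 0 -0.002 0 0 255; 0 -0.003 0 0 255; 0 -0.004 0 0 255; 0 -0.004 0 0 255; 0 -0.004 0 0 255")

```text
clock: 7.78
position: [0.5407, 0.0881, 0.2343]
ee_rot: [-0.992, 1.333, 0.992]
force: [-2.2, 1.9, -2.4]
width: 0.131
```

```bash
python3 - <<'E'
from h import *
s=grab('scene'); crop(s,'scene4c.png',300,175,380,235,9);s=grab('side'); crop(s,'side4c.png',280,140,400,230,6)
f=[arm.observe()['force']]; print(f,arm.observe()['position'])
E
```

```text
[array([-2.77923734,  1.65774238, -3.22463315])] [0.54061782 0.08813077 0.234357  ]
```

View pics/scene4c.png

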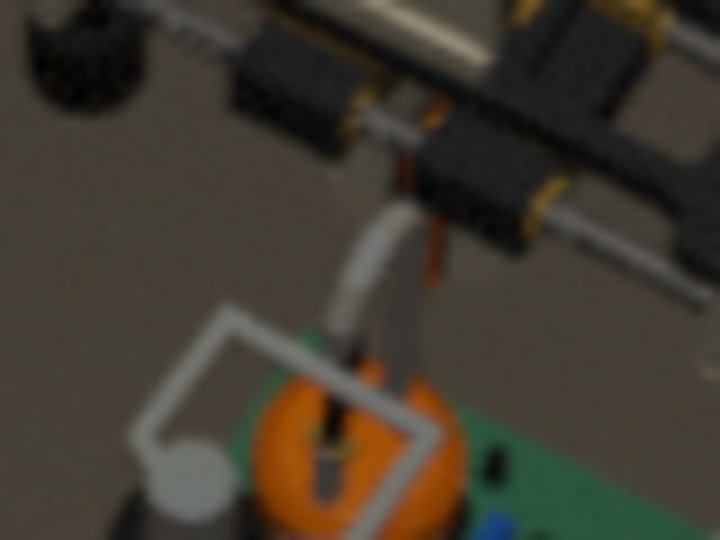

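View pics/side4c.png

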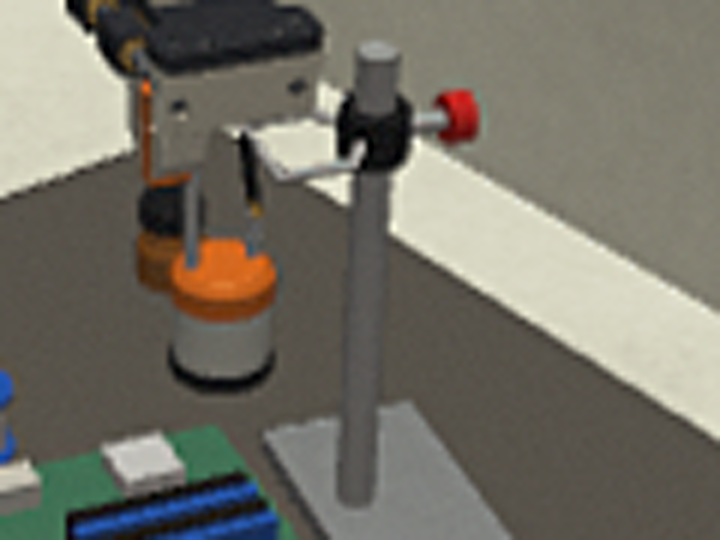

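Contact at (245,140) in the side crop. The gate is already tilting inward at about 3 N, so the height is right. Pushing on.

move_arm(steps="0 -0.0015 0 0 255; 0 -0.003 0 0 255; 0 -0.0045 0 0 255; 0 -0.006 0 0 255; 0 -0.007 0 0 255; 0 -0.007 0 0 255")

```text
clock: 8.38
position: [0.5475, 0.0861, 0.2343]
ee_rot: [-0.992, 1.333, 0.993]
force: [-3.8, 1.3, -3.8]
width: 0.126
```

move_arm(steps="0 -0.0015 0 0 255; 0 -0.003 0 0 255; 0 -0.0045 0 0 255; 0 -0.006 0 0 255; 0 -0.007 0 0 255; 0 -0.008 0 0 255; 0 -0.009 0 0 255; 0 -0.01 0 0 255; 0 -0.01 0 0 255; 0 -0.01 0 0 255")

```text
clock: 9.22
position: [0.5569, 0.0831, 0.2341]
ee_rot: [-0.992, 1.333, 0.993]
force: [-4.2, 1.7, -5.9]
width: 0.127
```

```bash
python3 - <<'E'
from h import *
s=grab('scene'); crop(s,'scene5c.png',300,175,380,235,9);s=grab('side'); crop(s,'side5c.png',280,140,400,230,6)
o=arm.observe(); p=o['position'][:2]-[.5855,.0745]; print(o['force'],o['position'],'bar lamp x mm',-1000*p@[.9577,-.2879]-29, 'y',1000*p@[.2879,.9577])
E
```

```text
[-3.66208993  1.69800752 -6.40504463] [0.55691569 0.08311449 0.23408174] bar lamp x mm 0.8553021362522379 y 0.020676908616267125
```

View pics/scene5c.png

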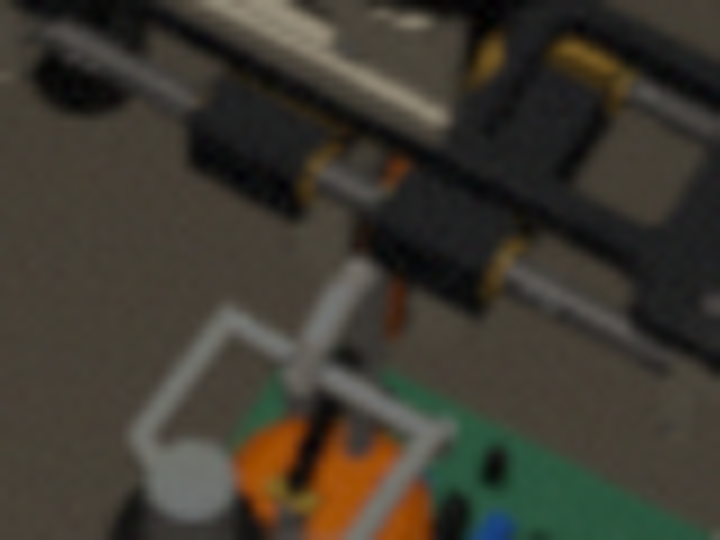

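View pics/side5c.png

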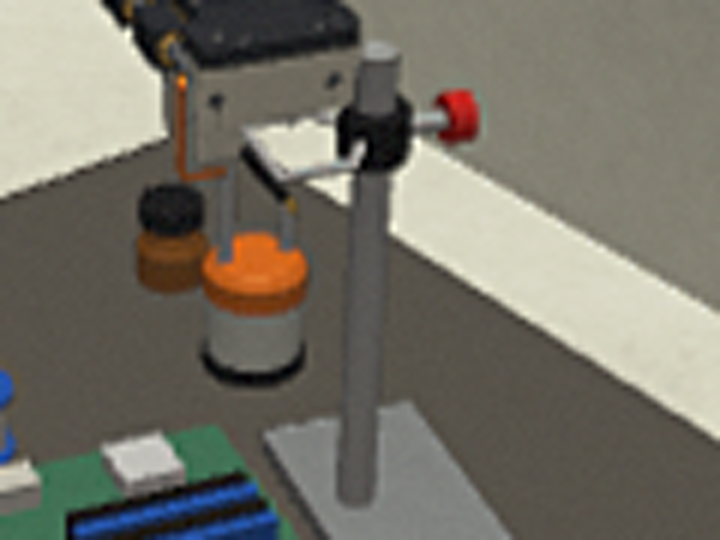

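The nose is past the bar and the gate is fully swung in. Lowering.

move_arm(steps="0.002 0 0 0 255; 0.004 0 0 0 255; 0.006 0 0 0 255; 0.008 0 0 0 255; 0.01 0 0 0 255; 0.012 0 0 0 255; 0.014 0 0 0 255; 0.016 0 0 0 255; 0.018 0 0 0 255; 0.018 0 0 0 255")

```text
clock: 10.15
position: [0.5571, 0.0831, 0.2161]
ee_rot: [-0.992, 1.333, 0.992]
force: [-0.2, -1.5, -2.9]
width: 0.131
```

```bash
python3 - <<'E'
from h import *
s=grab('scene'); crop(s,'scene6c.png',300,175,380,235,9);s=grab('side'); crop(s,'side6c.png',280,140,400,230,6)
o=arm.observe(); print(o['force'],o['position'],o['width'])
E
```

```text
[ 0.32477906 -0.48705167 -4.24627776] [0.55712744 0.08318436 0.21643858] 0.1291404538163286
```

View pics/scene6c.png

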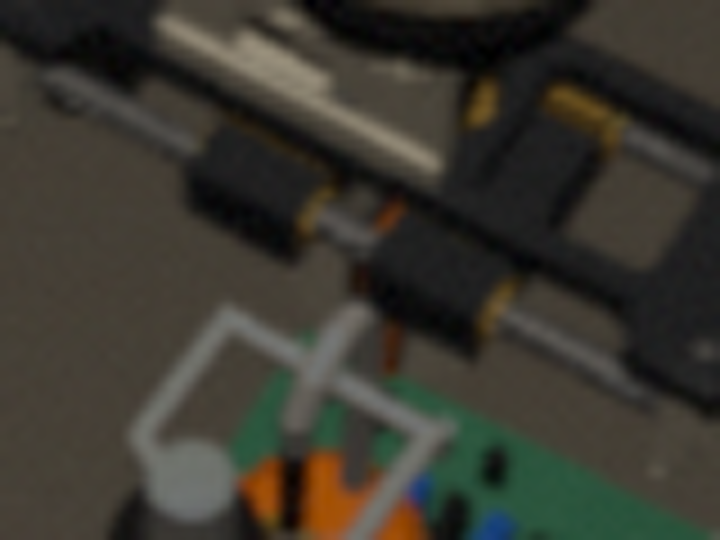

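View pics/side6c.png

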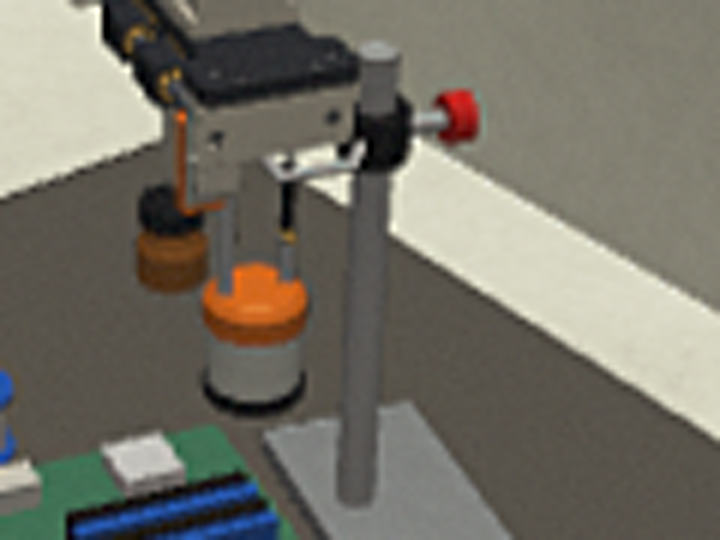

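The gate has snapped shut below the bar: it is vertical in both views and the lateral force is gone. Lowering to the seat.

move_arm(steps="0.0015 0 0 0 255; 0.003 0 0 0 255; 0.0045 0 0 0 255; 0.006 0 0 0 255; 0.0075 0 0 0 255; 0.009 0 0 0 255; 0.01 0 0 0 255; 0.01 0 0 0 255; 0.01 0 0 0 255")

```text
clock: 11.0
position: [0.557, 0.0832, 0.2064]
ee_rot: [-0.992, 1.333, 0.992]
force: [-1.3, 0.1, -3.2]
width: 0.133
```

move_arm(steps="0.0005 0 0 0 255; 0.001 0 0 0 255; 0.001 0 0 0 255; 0.001 0 0 0 255")

```text
clock: 11.33
position: [0.557, 0.0832, 0.2054]
ee_rot: [-0.992, 1.333, 0.992]
force: [-1.0, -0.1, -3.2]
width: 0.129
```

move_arm(steps="0.0005 0 0 0 255; 0.001 0 0 0 255; 0.001 0 0 0 255; 0.001 0 0 0 255")

```text
clock: 11.67
position: [0.5573, 0.0832, 0.2048]
ee_rot: [-0.992, 1.332, 0.992]
force: [-0.3, -0.8, 1.0]
width: 0.126
```

```bash
python3 - <<'E'
from h import *
for i in range(3):
    s=grab('side'); print(arm.observe()['force'].round(2))
crop(s,'side7c.png',280,140,400,230,6)
s=grab('scene'); crop(s,'scene7c.png',300,175,380,235,9); o=arm.observe(); print(o['force'].round(2),o['position'],o['ft_torque'])
E
```

```text
[-1.38 -0.23  1.11]
[-1.36 -0.83  1.49]
[-0.24 -0.07  1.91]
[-0.77 -0.56  2.15] [0.55726731 0.0832551  0.20472874] [-0.01299423 -0.01497612  0.01700762]
```

View pics/side7c.png

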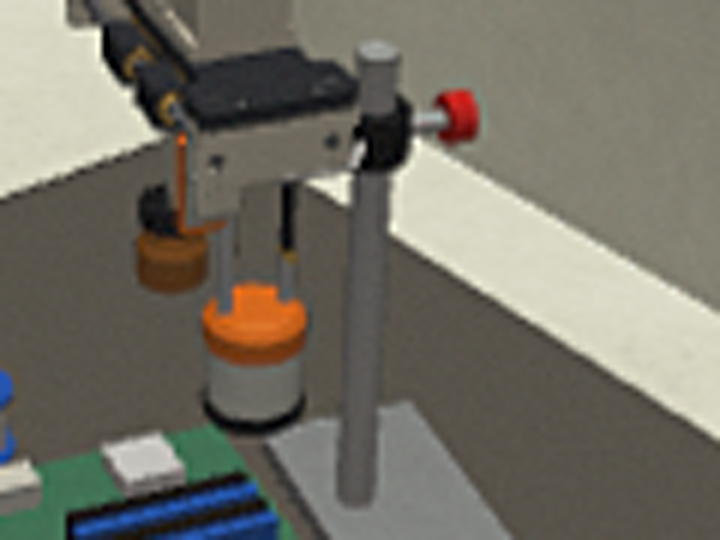

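View pics/scene7c.png

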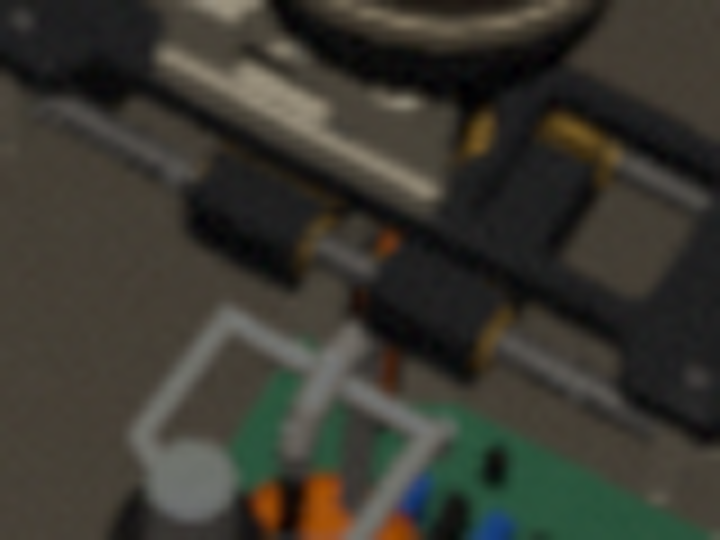

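The ring now carries the lamp: the force went from −3 N to +2 N. The bar is in the crook and the gate is shut. Releasing gently.

move_arm(steps="0 0 0 0 255; 0 0 0 0 255; 0 0 0 0 255; 0 0 0 0 228; 0 0 0 0 224; 0 0 0 0 220; 0 0 0 0 216; 0 0 0 0 212; 0 0 0 0 208; 0 0 0 0 204", squeeze=3)

```text
clock: 12.7
position: [0.5569, 0.0831, 0.2043]
ee_rot: [-0.992, 1.333, 0.992]
force: [-0.8, 0.8, -0.5]
width: 0.192
```

move_arm(steps="0 0 0 0 190; 0 0 0 0 170; 0 0 0 0 150; 0 0 0 0 130; 0 0 0 0 110; 0 0 0 0 100; 0 0 0 0 100; 0 0 0 0 100; 0 0 0 0 100; 0 0 0 0 100")

```text
clock: 13.53
position: [0.557, 0.0832, 0.2044]
ee_rot: [-0.992, 1.333, 0.992]
force: [-0.1, -0.1, -0.7]
width: 0.608
```

```bash
python3 - <<'E'
from h import *
s=grab('side'); crop(s,'side8c.png',280,140,400,230,6); s=grab('wrist'); cv2.imwrite('pics/w8.png',s['img'])
o=arm.observe(); print(o['force'].round(2),o['position'],o['width'])
E
```

```text
[ 0.23 -0.18 -0.23] [0.55703822 0.08320693 0.20442363] 0.6087706313917496
```

View pics/side8c.png

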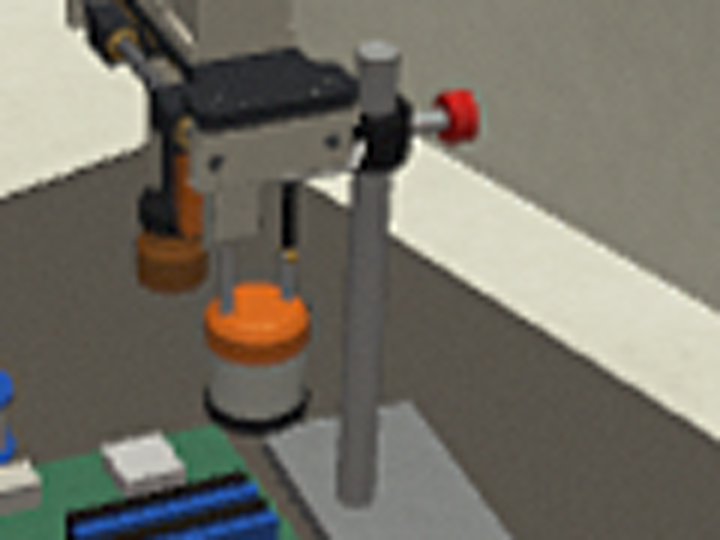

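View pics/w8.png

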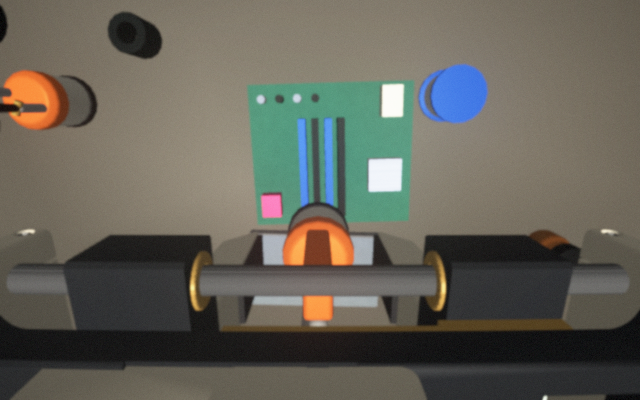

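The lamp hangs free with the fingers well clear on both sides. Now rising straight up, then back.

move_arm(steps="-0.005 0 0 0 100; -0.015 0 0 0 100; -0.03 0 0 0 100; -0.045 0 0 0 100; -0.06 0 0 0 100; -0.08 0 0 0 100; -0.1 0.01 0 0 100; -0.11 0.04 0 0 100; -0.12 0.07 0 0 100; -0.12 0.08 0 0 100")

```text
clock: 14.47
position: [0.4781, 0.1083, 0.3277]
ee_rot: [-0.994, 1.328, 0.993]
force: [-0.4, 0.4, 0.1]
width: 0.611
```

move_arm(steps="-0.01 0.02 0 0 100; -0.02 0.04 0 0 100; -0.02 0.05 0 0 100; -0.02 0.05 0 0 100; -0.02 0.05 0 0 100; -0.02 0.05 0 0 100; -0.02 0.05 0 0 100; -0.02 0.05 0 0 100; -0.02 0.05 0 0 100; -0.02 0.05 0 0 100")

```text
clock: 15.3
position: [0.4327, 0.1203, 0.3441]
ee_rot: [-0.992, 1.334, 0.992]
force: [0.3, 0.6, 0.2]
width: 0.612
```

```bash
python3 - <<'E'
from h import *
def cap():
    s=grab('side'); I=s['img'].astype(int)[140:240,280:380]; m=(I[...,2]-I[...,0]>70); ys,xs=np.nonzero(m); return s,(xs.mean()+280,ys.mean()+140,m.sum())
for i in range(12):
    s,c=cap(); print(np.round(c,2))
crop(s,'side9c.png',280,140,400,230,6); cv2.imwrite('pics/s9.png',s['img'])
s=grab('scene'); crop(s,'scene9c.png',300,175,380,235,9); o=arm.observe(); print(o['force'].round(2),o['clock'])
E
```

```text
[322.41 184.44 391.  ]
[322.35 184.42 397.  ]
[322.42 184.43 394.  ]
[322.25 184.47 397.  ]
[322.34 184.48 395.  ]
[322.3  184.48 394.  ]
[322.38 184.39 395.  ]
[322.35 184.42 392.  ]
[322.45 184.46 396.  ]
[322.41 184.42 396.  ]
[322.5  184.59 396.  ]
[322.38 184.42 392.  ]
[-0.46  0.03  0.76] 15.95
```

View pics/side9c.png

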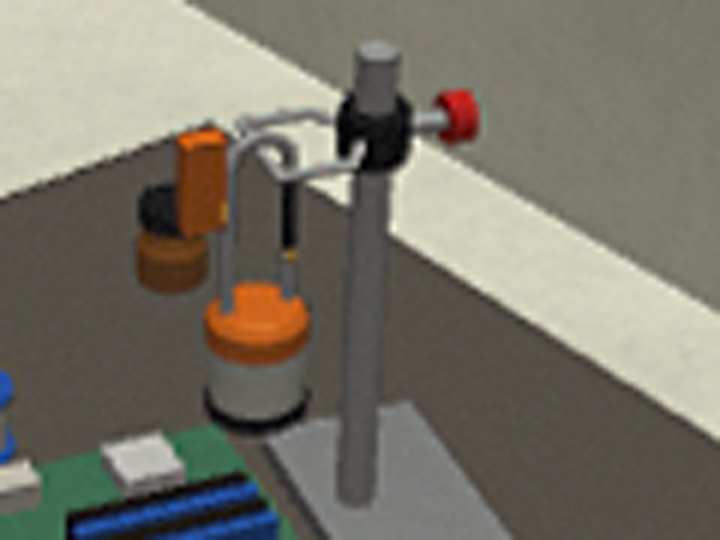

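View pics/scene9c.png

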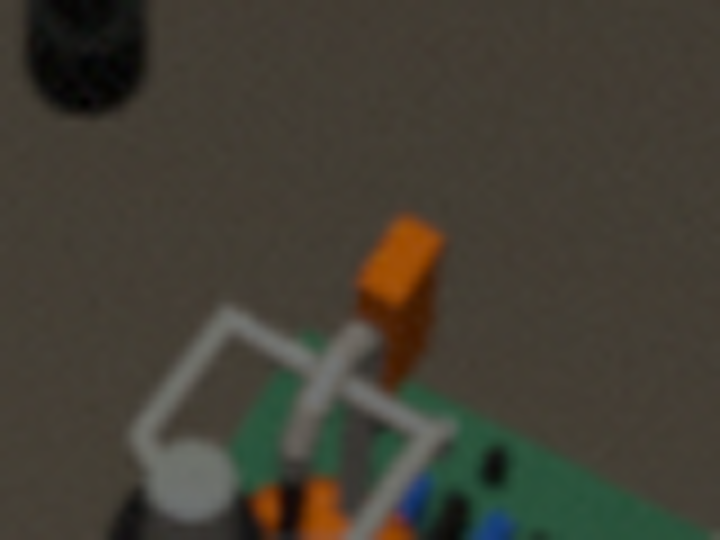

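View pics/s9.png

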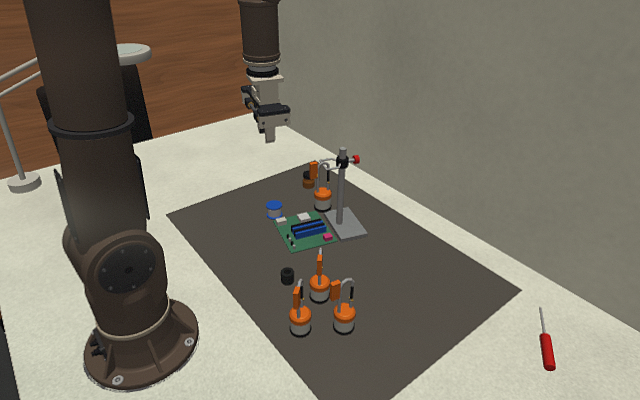

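The lamp hangs from the bar, which lies in the crook, with the gate shut. Over 12 frames it stayed still to within about 0.2 px, and everything else is where it was. Handing in.

```bash
python3 -c "
from cell import arm; print(arm.sign_off())"
```

```text
the job is handed in; nothing more can be done
None
```

The farthest lamp, 0.55 m from the base, is hanging from the ring over the circuit board, and I handed the job in at about 16 s of the 72 s allowed.

- **Hooking on:** I pressed the gate in on the D-ring's front bar and lowered the hook until the gate snapped shut below the bar. The forces I read while pressing stayed within about 7 N.
- **Release:** I kept lowering until the ring carried the lamp. The vertical force went from −3 N to about +2 N, and only then did I ease the grip and back the arm away.
- **Last checks:** In the side and scene pictures the bar lies in the crook and the gate is shut. Over 12 frames the lamp stayed still to within about 0.2 px. The spool, bush, flux jar, board and other lamps look unmoved by eye. I did not measure their positions again.
- **Small disagreement:** The crook touched the bar about 1 mm earlier than the camera height predicted. By feel the bar was at about 0.2346 m, against 0.2335 m from the depth images. This is within the calibration, and no check failed.

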